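# Hold the strongbox unlocked with its key

### The arm

A 6-joint arm with a two-finger parallel gripper is mounted at the origin on the work surface. World frame = base frame: x ahead of the robot, y to its left, z up, the work surface at z = 0. Lengths are in mm, angles in rad, forces in N, time in s.
With the tool pointing down it reaches from about 275 to 825 mm from the base axis. Payload 5.2 kg.
Tool frame: the origin (TCP) lies at the very end of the fingers, on their centre line; the grasp point (between the pads) lies 19 mm behind it; z points along the fingers, y is the direction in which the jaws open and shut (so a half turn about z gives the same grasp; the last joint's range is limited). The gripper opens to 93 mm and grips with 3 to 60 N. Pads are 15 mm wide; open, the fingers measure 128 mm over their backs; the gripper's body (75 mm by 188 mm) begins 65 mm behind the grasp point.
Start: joints at [-1.459, 0.259, 1.535, -0, 1.348, -0.203], TCP at [170.315, -522.97, 218.653] pointing down, gripper open.
Joint ranges: [-3.14, 3.14], [-0.91, 2.08], [0.19, 2.58], [-1.22, 4.36], [0.22, 2.71], [-3.12, 3.12]. Speed limits (rad/s): [2.57, 2.57, 3.14, 3.14, 3.14, 3.14].

### API

Orientations are given as [roll, pitch, yaw] about the fixed x, y, z axes, in that order (R = Rz(yaw) Ry(pitch) Rx(roll)).
In Python, from workcell import r gives the robot as it stands.
- The arm moves only by the tool send_rows, never from a script. Its argument "motion" is a list of rows, each an object of numbers: "tx", "ty", "tz": the shift along the tool's x, y, z in mm; "ax", "ay", "az": the turn, a rotation vector about the tool's x, y, z in rad; "gripper": the closure, from 0 (fully open) to 1 (shut). In form: [{"tx": .., "ty": .., "tz": .., "ax": .., "ay": .., "az": .., "gripper": ..}, ...]. A call has 1 to 12 rows; each row shifts and turns the commanded pose from where the row before left it, along the tool's axes as they then stand; what a row does not reach is not made up. A row lasts 1/8 s, in which the tool goes at most 62.5 mm and 10.7 degrees, less where a joint would pass 70% of its speed; a pose out of reach is approached as far as the arm can. A call with a gripper value outside its range is refused whole. The fingers move at their own pace and stop on an object; "grip_force" is the grip in N (left out, the last holds). Time passes only in rows, so rows that do not move let the fingers close. It gives the time, the measured TCP pose, the force and the opening at its end, in the units of the state.
- r.get_state(): the state, without advancing time (a new reading comes with each control period).
- r.read_camera(name): name is "side" or "top"; returns the picture (420x560x3 uint8, blue, green, red); there is no depth.
- r.calibration(name): a dict with "fx", "fy", "cx", "cy" (pixels), "R" (3x3) and "t" (3): a world point X has camera coordinates R X + t. Camera axes: x right, y down, z forward; pixel columns grow to the right and rows downward; lengths in mm; the calibration is good to about 2 mm. A picture is of the moment at which its call begins. calibration takes no time and is no camera call.
- r.finish_job(): hands the job in, once; it reports no verdict.
The state is a dict: "time": time; "joint_positions": joint angles; "dq": joint speeds; "joint_efforts": joint torques, N m; "tcp_pos": TCP position; "ee_rot": TCP orientation; "contact_force": force on the tool from outside, world axes, zero at the start; "wrist_torque": the same for the moment, N m; "grip_width": finger opening in mm.
Only numpy, scipy, OpenCV 4.12 (cv2) and the standard library are available. Lean on these libraries where they do the work, as an engineer would, in place of code of your own. Each camera call takes 0.05 s, during which the arm holds its last target.

### The job

Take the big key off its hook on the hanging rail, turn it so that its bit lines up with the slot of the keyhole in the strongbox lid, and work it fully home past the sticky pins, collar down on the brass plate. Then turn it a quarter turn clockwise (seen from above) up to the stop and finish while still holding the key there: a spring throws the lock shut again as soon as the key is let go, and I want to lift the lid. Leave the bottle opener and the glass jar where they are.

Things in the scene. Friction and masses are not known exactly. Their poses are not given: they have to be found in the camera images.
- key_bow (a point): big steel key, 74 mm long, about 60 g, hanging bit-down from either hook of the rail. This is the centre of its bow: a flat upright frame 30 mm wide (x), 8 mm thick (y), 34 mm tall, with parallel sides (flat for 20 mm) and an eye 16 wide x 20 mm tall for the hook. z points up the shank, x the way the bit sticks out, in the bow's plane. On its hook, y points the way the hook does, within 5 degrees.
- key_collar (a point): the key's axis at the underside of its collar (15 mm diameter, 4 mm thick), 33 mm below key_bow; same axes. Fully home, the collar sits on the brass plate and this point is at keyhole. The round shank is 7 mm in diameter; its rounded tip lies 24 mm below this point.
- key_bit (a point): middle of the key's bit, the tab at its lower end, 8.5 mm out from the axis along x and 12 mm below key_collar; same axes. The bit is 5 mm thick (y), stands out to 11 mm from the axis and is 12 mm tall, starting 6 mm above the key's tip; its lower edge is rounded.
- keyhole (a point): keyhole in the lid of the grey steel strongbox: middle of the round hole, on the face of its level brass plate (44 mm diameter, 92 mm above the counter). z is up; x points along the slot, where the bit must point to go in. 1 mm to spare round the shank; slot 6.6 mm wide, 12.2 mm long from the middle. The plate is 4 mm thick: the bit turns only below it, with the collar within 2 mm of the plate.
- lock_pins (a point): middle of the slot inside the lock, under the keyhole; axes as keyhole. Two pairs of stiff, sticky sprung pins stick out 2.2 mm into the slot from both sides, 9 and 13.5 mm below the plate's face. Getting the bit past each pair takes a straight push of 8 to 20 N, about half of it if the key is wiggled 3 degrees to and fro about its axis. Once turned, the key is caught under the plate.
- plug (a joint): turning plug of the lock, rad: 0 locked, grows as the key turns clockwise seen from above, stop at 1.571. Only the key's bit turns it, with about 5 degrees of play, so the key turns some 95 degrees in all to bring it to the stop. A spring turns it back (0.1 N m at the stop).
- strongbox: grey steel strongbox, 170 (x) x 240 (y) mm, lid top 90 mm above the counter, too heavy to shift; origin under its middle, -x is its front. The keyhole is in the lid, 45 mm in front of the middle. A folded carrying handle lies on the rear half of the lid, 7 mm high, 80 mm or more from the keyhole.
- rail_mid (a point): middle of the crossbar (12 mm thick, along y, 140 mm above the counter) of the hanging rail: a dark wood foot 100 x 250 mm and 12 mm thick, and two thin posts 220 mm apart. It does not shift. Its two hooks stick out along -x, 60 mm either side of the middle.
- hook_left (a point): left (+y) hook of the rail: this is the top of its level wire, 42 mm out from the crossbar, where the key or the opener hangs. The 4 mm steel wire runs level along the rail's -x to 53 mm out and then turns up to a tip 57 mm out, 5.5 mm higher than the level wire: what hangs here is lifted 7 to 14 mm, then drawn off along -x by 35 mm or more. Axes as rail_mid.
- hook_right (a point): right (-y) hook of the rail: this is the top of its level wire, 42 mm out from the crossbar, where the key or the opener hangs. The 4 mm steel wire runs level along the rail's -x to 53 mm out and then turns up to a tip 57 mm out, 5.5 mm higher than the level wire: what hangs here is lifted 7 to 14 mm, then drawn off along -x by 35 mm or more. Axes as rail_mid.
- opener_mid (a point): flat steel bottle opener, 34 mm wide, 122 mm long, 5 mm thick, 70 g, hanging by an eye on the other hook; this is its middle, 54 mm below the top of the hook wire. Must stay hanging.
- jar_mid (a point): empty green glass jar with screw lid, 84 mm diameter, 150 mm tall, standing; its middle.
Mind the look-alikes: they are no part of the job. There is more than one size of the part that bears key_bow; the job needs the smaller.

How it is judged (in metres and radians):
On the way:
1. the key is fully home in the keyhole, its bit down the slot, before it is turned (horizontal distance between key_collar and keyhole below 0.003 m and z of key_collar in the frame of keyhole below 0.0025 m and z of key_bow in the frame of keyhole above 0.028 m and value of joint plug below 0.35 rad), for 0.1 s.
At the end, for the whole second after the job is handed in: The gripper still holds the key (over 1 N), home in the keyhole (collar within 2.5 mm of the plate and 3 mm of its middle, upright within 7 degrees), and keeps the plug past 1.35 rad through the last second; opener and jar within 30 mm of their starts (value of joint plug above 1.35 rad and horizontal distance between key_collar and keyhole below 0.003 m and z of key_collar in the frame of keyhole below 0.0025 m and angle between the z axis of key_bow and the z axis of keyhole, either way round below 0.12 rad and contact force between the fingers and key above 1 N and distance of each of opener_mid, jar_mid from where it was at the start of the episode below 0.03 m); the arm keeps its last pose, push and grip.
It fails at once if the opener is knocked off its hook (distance of opener_mid from where it was at the start of the episode above 0.05 m).
It fails at once if the jar is knocked about (distance of jar_mid from where it was at the start of the episode above 0.05 m).
It also fails if it takes over 51 s, if anything falls off the work surface, if the arm or the gripper's body presses on something with over 40 N, if the wrist force passes 120 N, or if a joint passes its speed limit or range.

## Working session

There is one attempt and no reset: what is moved stays moved. The work goes in short steps, Python scripts to look and compute and a tool call to move; the robot and the scene stay as the last step left them, time stands still between calls to the robot, and variables do not carry over. Pictures are saved under pics/ and viewed, and the job is handed in when it is done.

Besides the shell and the picture viewer there is one more tool, called after ">>>" by a JSON object that holds its "op" and its "data". send_rows: Moves the arm, as the interface text tells. Its arguments: {"type":"object","properties":{"motion":{"type":"array","items":{"type":"object","properties":{"tx":{"type":"number"},"ty":{"type":"number"},"tz":{"type":"number"},"ax":{"type":"number"},"ay":{"type":"number"},"az":{"type":"number"},"gripper":{"type":"number"}}}},"grip_force":{"type":"number"}},"required":["motion"]}

```bash
ls; mkdir -p pics
python3 - <<'E'
from workcell import r
import cv2
print(r.get_state())
for n in("side","top"):
    c=r.calibration(n); print(n,c)
    cv2.imwrite(f"pics/{n}0.png",r.read_camera(n))
E
```

```text
pics
{'time': 0.0, 'joint_positions': array([-1.45877836e+00,  2.59303902e-01,  1.53609252e+00, -3.62073476e-06,
        1.34802958e+00, -2.02821895e-01]), 'dq': array([ 0.00084792,  0.0010766 , -0.00055293,  0.00040068, -0.00039128,
       -0.00074144]), 'joint_efforts': array([-4.94253491e-04, -4.37307966e+01, -2.84008276e+01,  7.17885769e-02,
        4.14069928e-02, -1.20112782e-04]), 'tcp_pos': array([ 170.2604195 , -522.38866968,  217.83499176]), 'ee_rot': array([-3.13979617e+00, -3.65841731e-04,  3.14840338e-01]), 'contact_force': array([ 0.15902053, -0.04059313, -0.45230219]), 'wrist_torque': array([ 0.01546542, -0.01787375, -0.00926527]), 'grip_width': 92.79688997699421}
side {'fx': 535.9143336030291, 'fy': 535.9143336030291, 'cx': 273.56891822216795, 'cy': 212.17575266658125, 'R': array([[-0.89200039, -0.45202318, -0.00321814],
       [-0.30058398,  0.59844486, -0.74263923],
       [ 0.33761603, -0.66146715, -0.66968397]]), 't': array([558.4835713 , 229.64653695, 840.62098441])}
top {'fx': 403.02954883658805, 'fy': 403.02954883658805, 'cx': 279.13117952654505, 'cy': 208.23835105703768, 'R': array([[ 0.02830079, -0.99956548,  0.00824148],
       [-0.99830044, -0.02868325, -0.05072973],
       [ 0.05094408, -0.00679178, -0.99867841]]), 't': array([ 28.37023157, 592.93513721, 864.06038507])}
```

View pics/side0.png

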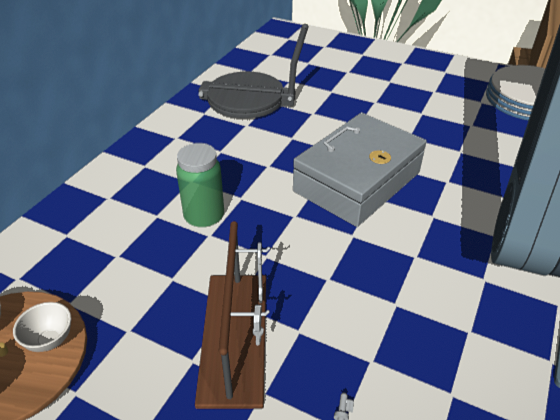

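View pics/top0.png

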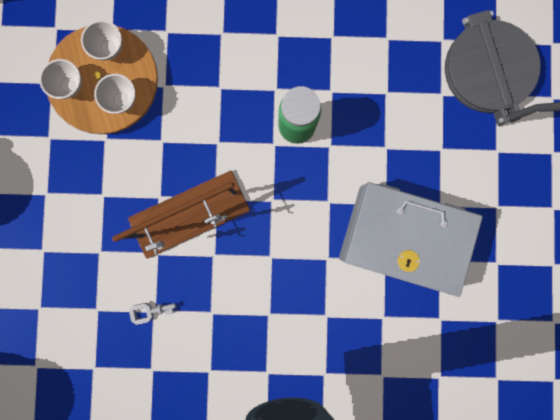

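The top view shows the rail around (190,215) with its hooks at about (152,243) and (213,215). The strongbox is at (415,238), with its keyhole at (408,261). The jar is at (299,115), and a look-alike key lies on the counter at (150,312). I'll zoom in.

Run:
```python
import cv2
t=cv2.imread("pics/top0.png"); s=cv2.imread("pics/side0.png")
f=lambda im,x0,y0,x1,y1,k:cv2.resize(im[y0:y1,x0:x1],None,fx=k,fy=k,interpolation=cv2.INTER_CUBIC)
cv2.imwrite("pics/a.png",f(t,110,165,260,265,5))
cv2.imwrite("pics/b.png",f(t,335,175,495,300,5))
cv2.imwrite("pics/c.png",f(s,190,215,300,415,3))
cv2.imwrite("pics/d.png",f(s,290,110,430,230,5))
```

```text
(no output)
```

View pics/a.png

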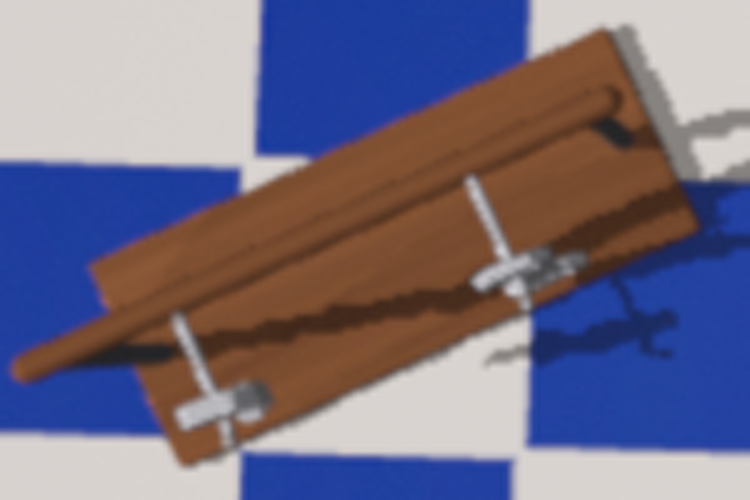

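View pics/b.png

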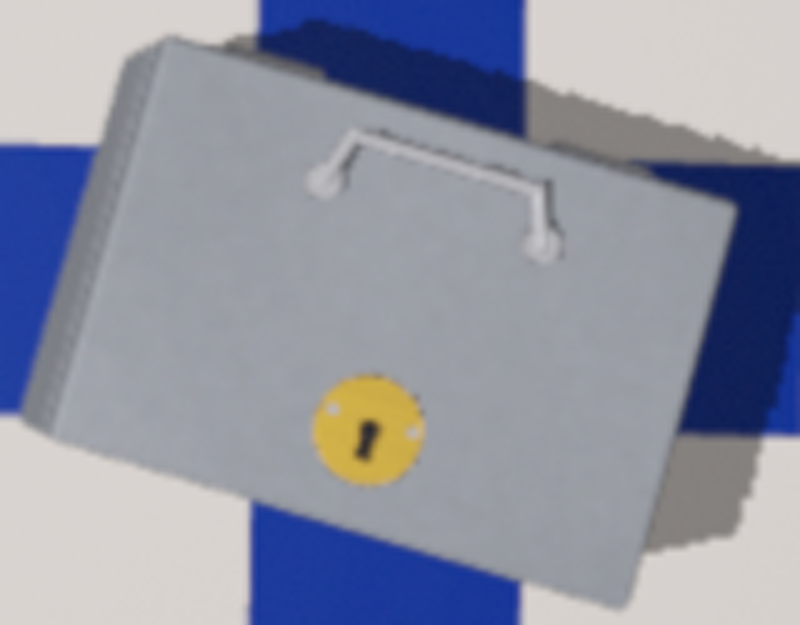

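View pics/c.png

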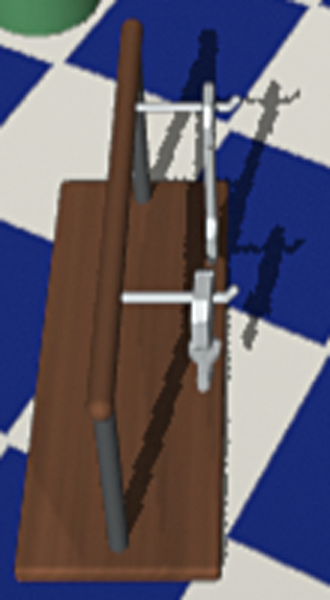

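View pics/d.png

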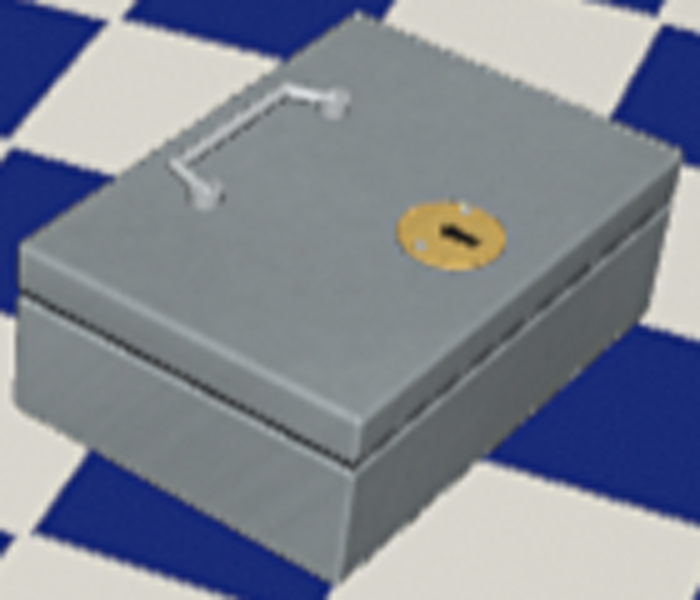

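```bash
cat > h.py <<'E'
import numpy as np, cv2
from workcell import r
C={n:r.calibration(n) for n in("side","top")}
for c in C.values():
    c['R']=np.array(c['R']);c['t']=np.array(c['t']);c['C']=-c['R'].T@c['t']
def proj(n,X):
    c=C[n];p=c['R']@np.array(X,float)+c['t'];return np.array([c['fx']*p[0]/p[2]+c['cx'],c['fy']*p[1]/p[2]+c['cy']])
def ray(n,p):
    c=C[n];d=c['R'].T@np.array([(p[0]-c['cx'])/c['fx'],(p[1]-c['cy'])/c['fy'],1.]);return c['C'],d/np.linalg.norm(d)
def onz(n,p,z):
    o,d=ray(n,p);return o+d*(z-o[2])/d[2]
def tri(ps,pt):
    o1,d1=ray('side',ps);o2,d2=ray('top',pt)
    s=np.linalg.lstsq(np.c_[d1,-d2],o2-o1,rcond=None)[0]
    a=o1+d1*s[0];b=o2+d2*s[1];return (a+b)/2,np.linalg.norm(a-b)
E
python3 - <<'E'
from h import *
t=cv2.imread("pics/top0.png"); s=cv2.imread("pics/side0.png")
for n,im in(("top",t),("side",s)):
    hsv=cv2.cvtColor(im,cv2.COLOR_BGR2HSV)
    m=cv2.inRange(hsv,(18,110,100),(32,255,255)); m[:,:250]=0
    nn,l,st,ce=cv2.connectedComponentsWithStats(m)
    i=1+np.argmax(st[1:,4]); cs,_=cv2.findContours((l==i).astype('u1'),0,2)
    e=cv2.fitEllipse(cs[0]); print(n,st[i],ce[i],e,onz(n,e[0],92))
    hull=cv2.drawContours(np.zeros(m.shape,'u1'),[cv2.convexHull(cs[0])],-1,255,-1)
    g=im.max(2); d=((g<100)&(hull>0)).astype('u1')
    ys,xs=np.nonzero(d); print(xs.min(),xs.max(),ys.min(),ys.max(),d.sum())
    w=np.array([onz(n,(x,y),92)[:2] for x,y in zip(xs,ys)]); mu=w.mean(0); ev,V=np.linalg.eigh(np.cov(w.T)); print('dark',mu,np.degrees(np.arctan2(V[1,1],V[0,1])),ev**.5)
    c=onz(n,e[0],92)[:2]; print('from plate centre',mu-c,np.degrees(np.arctan2(*(mu-c)[::-1])))
f=lambda im,x0,y0,x1,y1,k:cv2.resize(im[y0:y1,x0:x1],None,fx=k,fy=k,interpolation=cv2.INTER_CUBIC)
cv2.imwrite("pics/e.png",f(t,140,225,170,260,16))
cv2.imwrite("pics/f.png",f(s,225,300,275,350,12))
print(C['top']['C'],C['side']['C'])
# box corners
E
```

```text
top [398 250  21  22 329] [408.09726444 260.55015198] ((407.95599365234375, 260.5506896972656), (19.736572265625, 20.861801147460938), 175.54946899414062) [ 491.52907161 -212.33920832   92.        ]
407 409 260 265 14
dark [ 487.96406316 -212.18595815] 167.30780828801815 [1.34562281 3.42262349]
from plate centre [-3.56500845  0.15325017] 177.53852327774015
side [370 151  21  13 187] [379.81818182 156.78074866] ((379.7201232910156, 156.86141967773438), (11.328032493591309, 21.335214614868164), 97.03858184814453) [ 491.3912456  -209.64594733   92.        ]
378 385 155 158 15
dark [ 488.65080529 -212.02525699] 167.15694253530512 [1.89525419 4.76734837]
from plate centre [-2.7404403  -2.37930966] -139.03477662554275
[547.10574481  51.23371488 892.76408221] [283.38851489 671.05990177 735.2922063 ]
```

View pics/e.png

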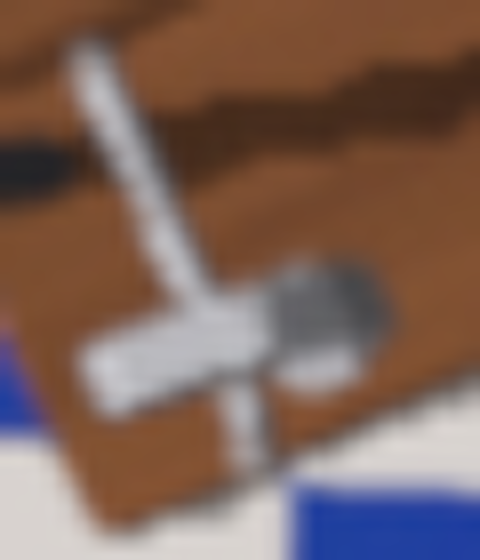

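View pics/f.png

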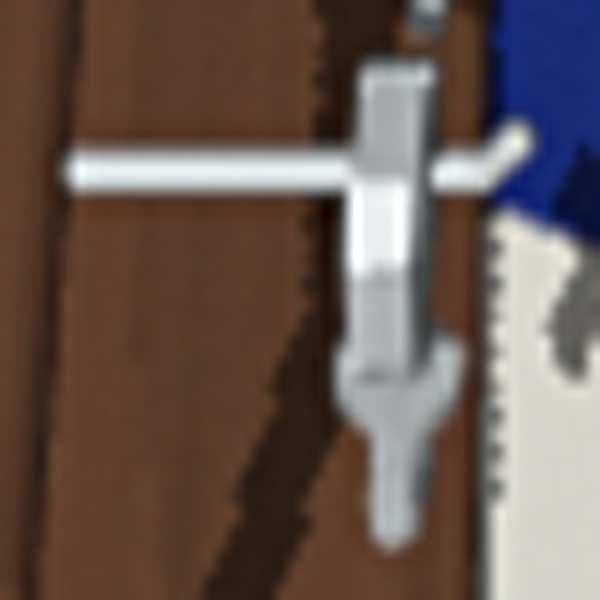

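Run:
```python
from h import *
T=lambda x,y:((x+.5)/16-.5+140,(y+.5)/16-.5+225)
S=lambda x,y:((x+.5)/12-.5+225,(y+.5)/12-.5+300)
a,ea=tri(S(72,170),T(88,50)); b,eb=tri(S(522,135),T(250,462))
print(a,ea,b,eb); d=b-a; print(np.linalg.norm(d[:2]),np.degrees(np.arctan2(d[1],d[0])))
k,ek=tri(S(398,68),T(178,362)); print('bowtop',k,ek)
# top edge direction of bow at z
z=k[2]; p=onz('top',T(90,390),z);q=onz('top',T(262,335),z);print(np.degrees(np.arctan2(*(p-q)[1::-1])),np.linalg.norm(p-q))
# predict from hook: crossbar face start 6mm from axis -> 42 out
# crossbar ends top view
A=lambda x,y:((x+.5)/5-.5+110,(y+.5)/5-.5+165)
p=onz('top',A(25,368),140);q=onz('top',A(612,100),140);print(p,q,np.linalg.norm(p-q),np.degrees(np.arctan2(*(p-q)[1::-1])))
print('tip',onz('side',S(393,545),60))
```

```text
[542.29711291 294.68843387 139.60368851] 0.26880588177128717 [495.84594004 271.81720409 146.65046093] 0.7588701644326963
51.776487060235226 -153.78568321279684
bowtop [508.07206723 277.29929026 157.96018474] 1.6553292835483702
109.4038602071585 20.29771219939417
[521.04298667 349.95104205 140.        ] [627.30645147 135.66057842 140.        ] 239.19098384626906 116.37613138581847
tip [512.9983849  275.92466245  60.        ]
```

Run:
```python
from h import *
T=lambda x,y:((x+.5)/16-.5+140,(y+.5)/16-.5+225)
S=lambda x,y:((x+.5)/12-.5+225,(y+.5)/12-.5+300)
print(onz('top',T(178,362),149), onz('side',S(393,548),76.5))
h=np.array([510.0,278.8])
x=np.array([np.cos(np.radians(114)),np.sin(np.radians(114)),0])
for z in(149,132,115,99,75): print(z,proj('side',[*h,z]),proj('top',[*h,z]))
print(proj('side',np.r_[h,149]+10*x),proj('side',np.r_[h,142]+15*x),proj('side',np.r_[h,122]+15*x),proj('top',np.r_[h,142]+15*x))
```

```text
[506.83774834 279.6936491  149.        ] [507.18907598 285.95110472  76.5       ]
149 [256.69561383 309.66489595] [151.22101477 245.44055645]
132 [256.99482784 317.30820304] [154.01761516 245.06501997]
115 [257.28497461 324.71989139] [156.69141881 244.70597303]
99 [257.550135   331.49331194] [159.10286244 244.38215664]
75 [257.9341838  341.30369149] [162.54235085 243.92029109]
[256.14955673 315.63844698] [256.00388554 321.83797401] [256.37061622 330.66256489] [144.82539254 248.38236018]
```

>>> {"op": "send_rows", "data": {"motion": [{"az": -0.104,"tz": -5},{"tx": 35,"ty": -33},{"tx": 39,"ty": -37},{"tx": 39,"ty": -37},{"tx": 39,"ty": -37},{"tx": 39,"ty": -37},{"tx": 39,"ty": -37},{"tx": 39,"ty": -37},{"tx": 39,"ty": -37},{"tx": 39,"ty": -37},{"tx": 39,"ty": -37},{"tx": 39,"ty": -37}], "grip_force": 30}}

```text
invalid input at $.motion[0]: expected keys tx, ty, tz, ax, ay, az, gripper
```

```bash
cat > go.py <<'E'
# usage: go(target xyz) prints tool-frame shift from measured pose
from h import *
from scipy.spatial.transform import Rotation as Ro
def go(X):
    s=r.get_state(); R=Ro.from_euler('xyz',s['ee_rot'])
    print('t',s['time'],'tcp',s['tcp_pos'].round(2),'rpy',s['ee_rot'].round(4),'q',s['joint_positions'].round(3),'F',s['contact_force'].round(1),'M',s['wrist_torque'].round(2),'w',round(s['grip_width'],2))
    if X is not None: print('shift',R.inv().apply(np.array(X)-s['tcp_pos']).round(2))
E
python3 -c "
from go import *
go([508.3,279,225])"
```

```text
t 0.1 tcp [ 170.27 -522.47  217.91] rpy [-3.140e+00 -3.000e-04  3.148e-01] q [-1.459  0.259  1.536  0.     1.348 -0.203] F [ 0.2 -0.2  0.4] M [ 0.01  0.03 -0.03] w 93.2
shift [ 569.58 -657.44   -5.84]
```

>>> {"op": "send_rows", "data": {"motion": [{"tx": 0,"ty": 0,"tz": -5,"ax": 0,"ay": 0,"az": -0.104,"gripper": 0},{"tx": 35,"ty": -33,"tz": 0,"ax": 0,"ay": 0,"az": 0,"gripper": 0},{"tx": 39,"ty": -37,"tz": 0,"ax": 0,"ay": 0,"az": 0,"gripper": 0},{"tx": 39,"ty": -37,"tz": 0,"ax": 0,"ay": 0,"az": 0,"gripper": 0},{"tx": 39,"ty": -37,"tz": 0,"ax": 0,"ay": 0,"az": 0,"gripper": 0},{"tx": 39,"ty": -37,"tz": 0,"ax": 0,"ay": 0,"az": 0,"gripper": 0},{"tx": 39,"ty": -37,"tz": 0,"ax": 0,"ay": 0,"az": 0,"gripper": 0},{"tx": 39,"ty": -37,"tz": 0,"ax": 0,"ay": 0,"az": 0,"gripper": 0},{"tx": 39,"ty": -37,"tz": 0,"ax": 0,"ay": 0,"az": 0,"gripper": 0},{"tx": 39,"ty": -37,"tz": 0,"ax": 0,"ay": 0,"az": 0,"gripper": 0},{"tx": 39,"ty": -37,"tz": 0,"ax": 0,"ay": 0,"az": 0,"gripper": 0},{"tx": 39,"ty": -37,"tz": 0,"ax": 0,"ay": 0,"az": 0,"gripper": 0}], "grip_force": 30}}

```text
time: 1.6
tcp_pos: [394.9, 19.8, 223.6]
ee_rot: [3.141, -0.0, 0.419]
contact_force: [1.0, -0.1, 0.7]
grip_width: 93.2
```

```bash
python3 -c "
from go import *
go([508.3,279,225])"
```

```text
t 1.6 tcp [394.93  19.83 223.62] rpy [ 3.1413e+00 -1.0000e-04  4.1890e-01] q [-0.234 -0.033  1.858 -0.     1.316  0.918] F [ 1.  -0.1  0.7] M [-0.05 -0.03 -0.02] w 93.2
shift [ 208.98 -190.65   -1.4 ]
```

>>> {"op": "send_rows", "data": {"motion": [{"tx": 42,"ty": -38,"tz": 0,"ax": 0,"ay": 0,"az": 0,"gripper": 0},{"tx": 42,"ty": -38,"tz": 0,"ax": 0,"ay": 0,"az": 0,"gripper": 0},{"tx": 42,"ty": -38,"tz": 0,"ax": 0,"ay": 0,"az": 0,"gripper": 0},{"tx": 40,"ty": -38,"tz": 0,"ax": 0,"ay": 0,"az": 0,"gripper": 0},{"tx": 30,"ty": -30,"tz": 0,"ax": 0,"ay": 0,"az": 0,"gripper": 0},{"tx": 0,"ty": 0,"tz": 0,"ax": 0,"ay": 0,"az": 0,"gripper": 0.3},{"tx": 0,"ty": 0,"tz": 0,"ax": 0,"ay": 0,"az": 0,"gripper": 0.3}]}}

```text
time: 2.48
tcp_pos: [499.1, 263.5, 223.0]
ee_rot: [3.141, 0.002, 0.419]
contact_force: [0.3, -0.1, 0.4]
grip_width: 77.5
```

```bash
python3 -c "
from go import *
go([508.3,279,113])
cv2.imwrite('pics/s1.png',r.read_camera('side'))"
```

```text
t 2.475 tcp [499.09 263.48 223.03] rpy [3.1413e+00 1.8000e-03 4.1930e-01] q [ 2.880e-01  2.830e-01  1.491e+00 -1.000e-03  1.369e+00  1.440e+00] F [ 0.3 -0.1  0.4] M [-0.02 -0.03 -0.05] w 77.54
shift [ 14.93 -10.45 110.  ]
```

View pics/s1.png

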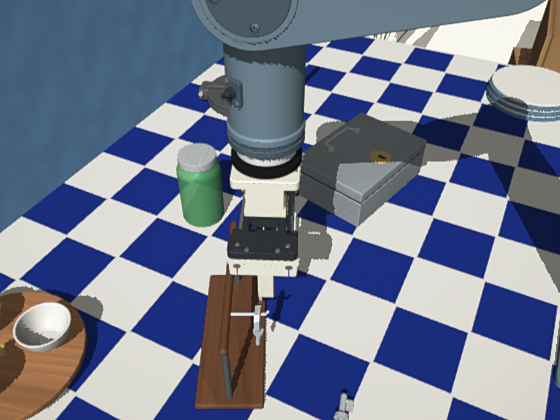

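The side view shows the gripper, fingers spread, above and behind the key at (257,320). The key is undisturbed. Next I line up and descend.

>>> {"op": "send_rows", "data": {"motion": [{"tx": 15,"ty": -10.5,"tz": 0,"ax": 0,"ay": 0,"az": 0,"gripper": 0.3},{"tx": 0,"ty": 0,"tz": 15,"ax": 0,"ay": 0,"az": 0,"gripper": 0.3},{"tx": 0,"ty": 0,"tz": 15,"ax": 0,"ay": 0,"az": 0,"gripper": 0.3},{"tx": 0,"ty": 0,"tz": 15,"ax": 0,"ay": 0,"az": 0,"gripper": 0.3},{"tx": 0,"ty": 0,"tz": 0,"ax": 0,"ay": 0,"az": 0,"gripper": 0.3}]}}

```text
time: 3.15
tcp_pos: [507.8, 278.9, 176.6]
ee_rot: [-3.141, 0.004, 0.418]
contact_force: [-1.0, -0.7, 1.0]
grip_width: 64.9
```

```bash
python3 -c "
from go import *
go([508.3,279,113])
im=r.read_camera('side')
cv2.imwrite('pics/s2.png',cv2.resize(im[240:380,190:330],None,fx=4,fy=4,interpolation=2))"
```

```text
t 3.15 tcp [507.85 278.88 176.63] rpy [-3.1412  0.0039  0.4184] q [ 0.31   0.344  1.522 -0.     1.28   1.462] F [-1.  -0.7  1. ] M [-0.03  0.06  0.01] w 64.85
shift [ 0.72  0.1  63.63]
```

View pics/s2.png

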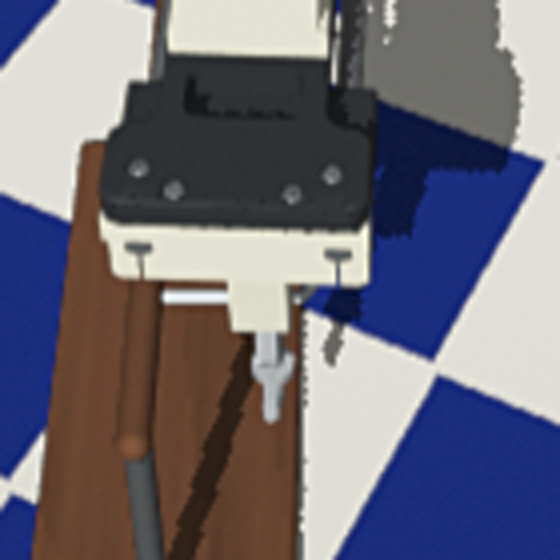

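```bash
python3 -c "
from h import *
for o in (32,41,50): print(proj('side',np.array([507.85,278.9,176.6])+o*np.array([-.407,.913,0])))
# camera column sensitivity to tool x (1mm)
print(proj('side',[509.85,279.3,132])-proj('side',[507.85,278.9,132]))
print([proj('side',[508.3,279,z]) for z in (132,101,80)])
"
```

```text
[255.78973714 317.03601646]
[255.26227921 322.81713059]
[254.72435163 328.71299552]
[-1.4152272  -0.32086852]
[array([258.01271383, 317.86582424]), array([258.50796698, 331.21186289]), array([258.82836869, 339.84602032])]
```

>>> {"op": "send_rows", "data": {"motion": [{"tx": 1.2,"ty": 0,"tz": 12,"ax": 0,"ay": 0,"az": 0,"gripper": 0.3},{"tx": 0,"ty": 0,"tz": 13,"ax": 0,"ay": 0,"az": 0,"gripper": 0.3},{"tx": 0,"ty": 0,"tz": 13,"ax": 0,"ay": 0,"az": 0,"gripper": 0.3},{"tx": 0,"ty": 0,"tz": 13,"ax": 0,"ay": 0,"az": 0,"gripper": 0.3},{"tx": 0,"ty": 0,"tz": 10,"ax": 0,"ay": 0,"az": 0,"gripper": 0.3},{"tx": 0,"ty": 0,"tz": 1.5,"ax": 0,"ay": 0,"az": 0,"gripper": 0.3},{"tx": 0,"ty": 0,"tz": 0,"ax": 0,"ay": 0,"az": 0,"gripper": 0.5},{"tx": 0,"ty": 0,"tz": 0,"ax": 0,"ay": 0,"az": 0,"gripper": 0.8},{"tx": 0,"ty": 0,"tz": 0,"ax": 0,"ay": 0,"az": 0,"gripper": 1},{"tx": 0,"ty": 0,"tz": 0,"ax": 0,"ay": 0,"az": 0,"gripper": 1}]}}

```text
time: 4.45
tcp_pos: [510.4, 280.2, 116.5]
ee_rot: [3.141, -0.001, 0.419]
contact_force: [-0.2, -0.3, -0.1]
grip_width: 29.6
```

```bash
python3 -c "
from go import *
go([508.3,279,113])"
```

```text
t 4.45 tcp [510.43 280.2  116.45] rpy [ 3.1415e+00 -5.0000e-04  4.1880e-01] q [ 0.311  0.4    1.596 -0.     1.145  1.463] F [-0.2 -0.3 -0.1] M [-0.01 -0.07  0.02] w 29.61
shift [-2.44  0.23  3.45]
```

>>> {"op": "send_rows", "data": {"motion": [{"tx": 0,"ty": 0,"tz": 0,"ax": 0,"ay": 0,"az": 0,"gripper": 1},{"tx": 0,"ty": 0,"tz": -5,"ax": 0,"ay": 0,"az": 0,"gripper": 1},{"tx": 0,"ty": 0,"tz": -6,"ax": 0,"ay": 0,"az": 0,"gripper": 1},{"tx": 0,"ty": 0,"tz": 0,"ax": 0,"ay": 0,"az": 0,"gripper": 1}], "grip_force": 60}}

```text
time: 4.95
tcp_pos: [510.8, 280.4, 128.0]
ee_rot: [3.141, -0.001, 0.419]
contact_force: [0.2, 0.0, -0.1]
grip_width: 29.5
```

```bash
python3 -c "
from go import *
go(None)
im=r.read_camera('side')
cv2.imwrite('pics/s3.png',cv2.resize(im[240:380,190:330],None,fx=4,fy=4,interpolation=2))"
```

```text
t 4.95 tcp [510.76 280.37 127.96] rpy [ 3.1415e+00 -1.5000e-03  4.1880e-01] q [0.311 0.389 1.582 0.    1.169 1.463] F [ 0.2  0.  -0.1] M [ 0.01 -0.06 -0.01] w 29.55
```

View pics/s3.png

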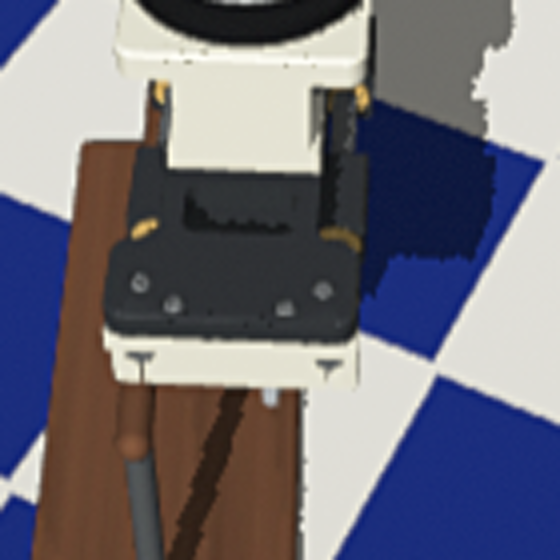

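>>> {"op": "send_rows", "data": {"motion": [{"tx": -10,"ty": 0.4,"tz": 0,"ax": 0,"ay": 0,"az": 0,"gripper": 1},{"tx": -12,"ty": 0.5,"tz": 0,"ax": 0,"ay": 0,"az": 0,"gripper": 1},{"tx": -14,"ty": 0.5,"tz": 0,"ax": 0,"ay": 0,"az": 0,"gripper": 1},{"tx": -14,"ty": 0.5,"tz": 0,"ax": 0,"ay": 0,"az": 0,"gripper": 1},{"tx": -14,"ty": 0.5,"tz": 0,"ax": 0,"ay": 0,"az": 0,"gripper": 1},{"tx": 0,"ty": 0,"tz": -20,"ax": 0,"ay": 0,"az": 0,"gripper": 1},{"tx": 0,"ty": 0,"tz": -30,"ax": 0,"ay": 0,"az": 0,"gripper": 1},{"tx": 0,"ty": 0,"tz": 0,"ax": 0,"ay": 0,"az": 0,"gripper": 1}]}}

```text
time: 6.0
tcp_pos: [453.9, 252.3, 179.4]
ee_rot: [3.141, -0.005, 0.419]
contact_force: [0.4, -0.4, -0.7]
grip_width: 29.0
```

```bash
python3 -c "
from go import *
go([491,-211,180])
im=r.read_camera('side')
cv2.imwrite('pics/s4.png',cv2.resize(im[200:400,190:390],None,fx=3,fy=3,interpolation=2))
im=r.read_camera('top')
cv2.imwrite('pics/t4.png',cv2.resize(im[165:345,90:290],None,fx=3,fy=3,interpolation=2))"
```

```text
t 6.0 tcp [453.94 252.26 179.39] rpy [ 3.1409 -0.0052  0.4188] q [ 0.292  0.231  1.672 -0.     1.234  1.444] F [ 0.4 -0.4 -0.7] M [-0.01 -0.01  0.02] w 28.99
shift [-154.54  438.29   -1.11]
```

View pics/s4.png

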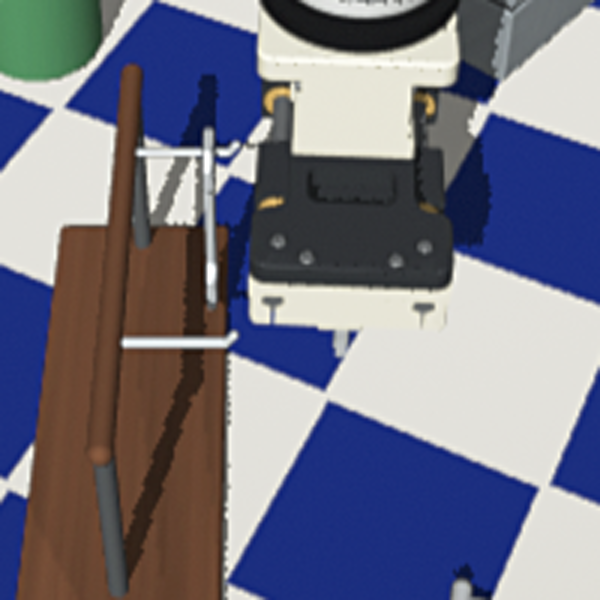

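View pics/t4.png

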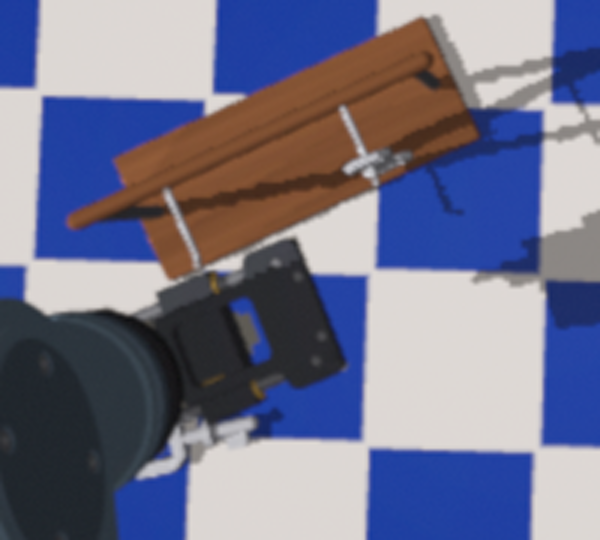

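The key is off the hook and held: its tip shows under the fingers at about (303,313) in the side view. The left hook is empty and the opener still hangs. Next I refine the slot direction from the lid edges and screws.

Run:
```python
from h import *
im=cv2.imread("pics/top0.png")
B=lambda x,y:((x+.5)/5-.5+335,(y+.5)/5-.5+175)
def ang(p,q,z):
    a=onz('top',p,z);b=onz('top',q,z);return np.degrees(np.arctan2(*(b-a)[1::-1])),np.linalg.norm(b-a)
c=[B(170,38),B(737,205),B(625,608),B(52,437)]
print(ang(c[0],c[3],90),ang(c[1],c[2],90),ang(c[0],c[1],90),ang(c[3],c[2],90))
W=[onz('top',p,90) for p in c]; m=sum(W)/4; print('centre',m)
d=(W[3]-W[0]+W[2]-W[1]);d/=np.linalg.norm(d);print('keyhole from box',m+45*d,np.degrees(np.arctan2(d[1],d[0])))
print('screws',ang(B(333,408),B(413,432),92),'handle',ang(B(325,182),B(541,245),95))
cs=cv2.imread("pics/side0.png")
S=lambda x,y:((x+.5)/5-.5+290,(y+.5)/5-.5+110)
c=[S(358,15),S(680,152),S(360,425),S(22,245)]
W=[onz('side',p,90) for p in c];print('side centre',sum(W)/4,[np.linalg.norm(W[i]-W[i-1]).round(1) for i in range(4)])
for i,j in((0,3),(1,2),(0,1),(3,2)): print(np.degrees(np.arctan2(*(W[j]-W[i])[1::-1])))
# hole
print('hole top',onz('top',B(370,428),92))
print('plate top',onz('top',B(369,431),92),'side plate',onz('side',S(452,236),92))
cv2.imwrite("pics/g.png",cv2.resize(im[248:275,395:422],None,fx=20,fy=20,interpolation=0))
cv2.imwrite("pics/g2.png",cv2.resize(cs[145:170,365:395],None,fx=20,fy=20,interpolation=0))
```

```text
(np.float64(164.6006099030033), np.float64(166.35830946855722)) (np.float64(164.68099235928943), np.float64(166.88651808999492)) (np.float64(-104.83338806666293), np.float64(236.2481613530617)) (np.float64(-104.96188130648292), np.float64(236.47765979250795))
centre [ 534.87657973 -224.15879696   90.        ]
keyhole from box [ 491.48377451 -212.23971752   90.        ] 164.64086483613124
screws (np.float64(-105.064913242158), np.float64(33.03601709675093)) handle (np.float64(-104.66363033747935), np.float64(89.15697482780718))
side centre [ 534.37123511 -220.32891454   90.        ] [np.float64(234.4), np.float64(164.3), np.float64(237.1), np.float64(167.1)]
74.83773859979148
75.50480032005999
165.12655913228878
164.1927413492358
hole top [ 492.25581786 -213.61005609   92.        ]
plate top [ 491.06201232 -213.22698085   92.        ] side plate [ 490.95296707 -210.09989666   92.        ]
```

View pics/g.png

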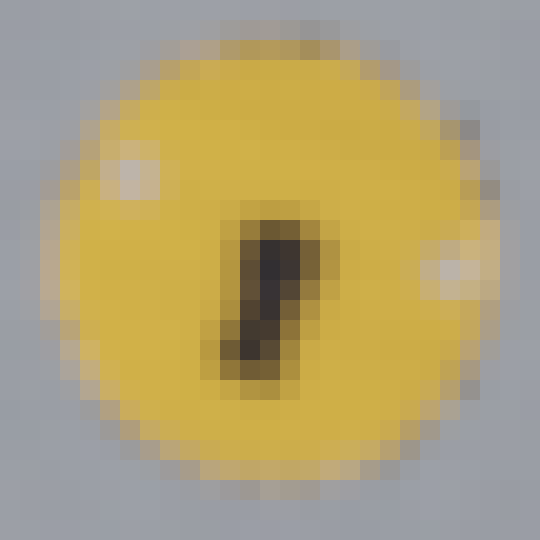

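View pics/g2.png

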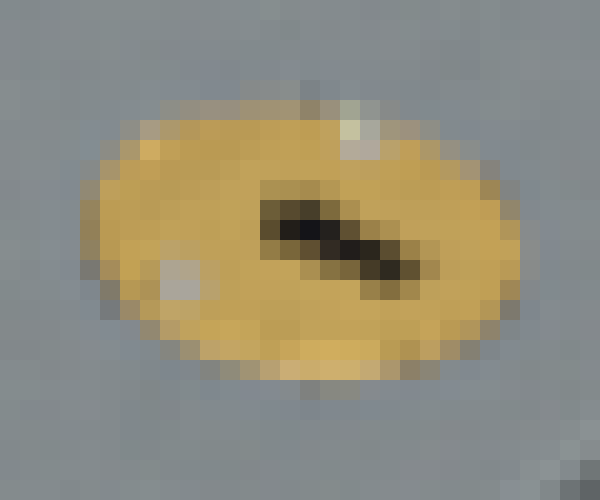

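>>> {"op": "send_rows", "data": {"motion": [{"tx": -10,"ty": 30,"tz": 0,"ax": 0,"ay": 0,"az": 0,"gripper": 1},{"tx": -17,"ty": 48,"tz": 0,"ax": 0,"ay": 0,"az": 0,"gripper": 1},{"tx": -17,"ty": 48,"tz": 0,"ax": 0,"ay": 0,"az": 0,"gripper": 1},{"tx": -17,"ty": 48,"tz": 0,"ax": 0,"ay": 0,"az": 0,"gripper": 1},{"tx": -17,"ty": 48,"tz": 0,"ax": 0,"ay": 0,"az": 0,"gripper": 1},{"tx": -17,"ty": 48,"tz": 0,"ax": 0,"ay": 0,"az": 0,"gripper": 1},{"tx": -17,"ty": 48,"tz": 0,"ax": 0,"ay": 0,"az": 0,"gripper": 1},{"tx": -17,"ty": 48,"tz": 0,"ax": 0,"ay": 0,"az": 0,"gripper": 1},{"tx": -17,"ty": 48,"tz": 0,"ax": 0,"ay": 0,"az": 0,"gripper": 1},{"tx": -8,"ty": 24,"tz": 0,"ax": 0,"ay": 0,"az": 0,"gripper": 1},{"tx": 0,"ty": 0,"tz": 0,"ax": 0,"ay": 0,"az": -0.177,"gripper": 1},{"tx": 0,"ty": 0,"tz": 0,"ax": 0,"ay": 0,"az": -0.177,"gripper": 1}]}}

```text
time: 7.6
tcp_pos: [489.1, -210.8, 175.2]
ee_rot: [-3.138, 0.001, 0.777]
contact_force: [-0.5, -0.2, -0.5]
grip_width: 29.5
```

>>> {"op": "send_rows", "data": {"motion": [{"tx": 0,"ty": 0,"tz": 0,"ax": 0,"ay": 0,"az": -0.177,"gripper": 1},{"tx": 0,"ty": 0,"tz": 0,"ax": 0,"ay": 0,"az": -0.177,"gripper": 1},{"tx": 0,"ty": 0,"tz": 0,"ax": 0,"ay": 0,"az": -0.177,"gripper": 1},{"tx": 0,"ty": 0,"tz": 0,"ax": 0,"ay": 0,"az": 0,"gripper": 1},{"tx": 0,"ty": 0,"tz": 0,"ax": 0,"ay": 0,"az": 0,"gripper": 1}]}}

```text
time: 8.22
tcp_pos: [489.8, -210.5, 176.3]
ee_rot: [-3.14, -0.0, 1.3]
contact_force: [0.3, 0.7, -0.5]
grip_width: 29.3
```

```bash
python3 -c "
from go import *
go([491.4,-211,180])
im=r.read_camera('side')
cv2.imwrite('pics/s5.png',im)
cv2.imwrite('pics/s5z.png',cv2.resize(im[80:220,310:450],None,fx=4,fy=4,interpolation=2))
im=r.read_camera('top')
cv2.imwrite('pics/t5.png',im)"
```

```text
t 8.225 tcp [ 489.78 -210.52  176.33] rpy [-3.1402e+00 -5.0000e-04  1.3004e+00] q [-0.615  0.262  1.638 -0.     1.243 -0.345] F [ 0.3  0.7 -0.5] M [-0.05 -0.09 -0.  ] w 29.32
shift [-0.03  1.69 -3.68]
```

View pics/s5z.png

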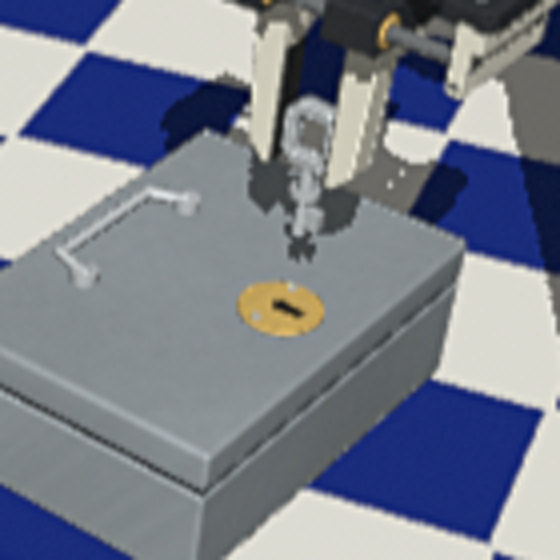

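View pics/t5.png

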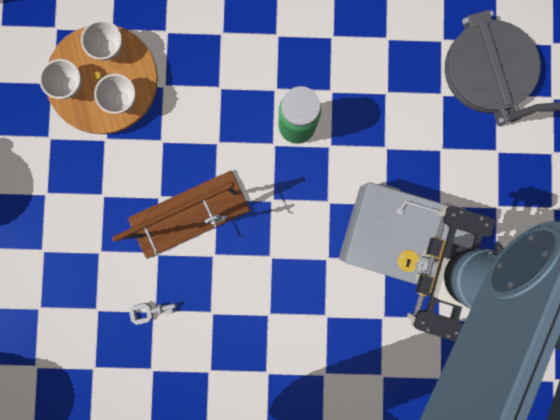

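The side view shows the key held upright between the fingers, bow at about (386,112) and tip at about (386,138). The keyhole at (382,156) and plate are free. The top view shows the key at about (423,265), just right of the plate at (408,261). I'll zoom in.

```bash
python3 -c "
import cv2
s=cv2.imread('pics/s5.png');t=cv2.imread('pics/t5.png')
cv2.imwrite('pics/s5y.png',cv2.resize(s[98:173,355:415],None,fx=8,fy=8,interpolation=2))
cv2.imwrite('pics/t5y.png',cv2.resize(t[240:290,390:450],None,fx=12,fy=12,interpolation=2))"
```

View pics/s5y.png

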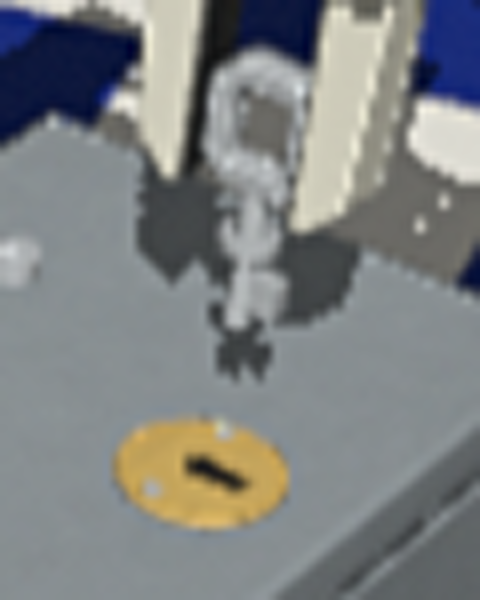

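View pics/t5y.png

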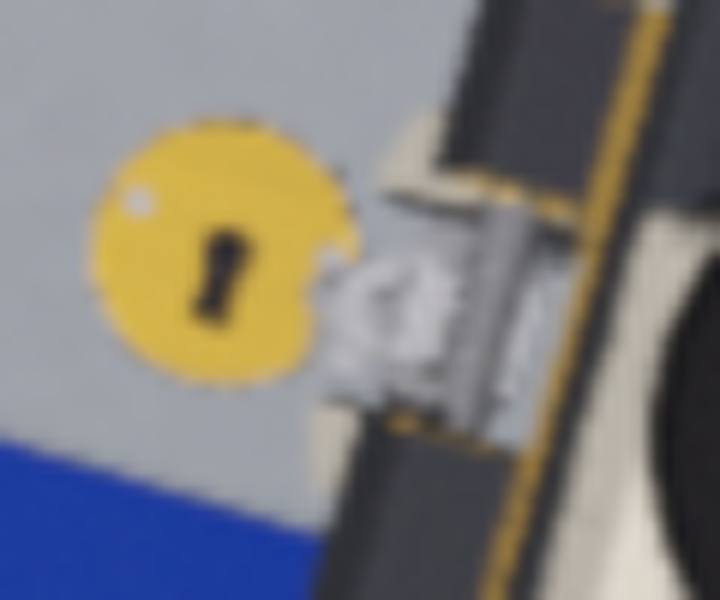

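```bash
python3 -c "
from h import *
p=np.array([489.78,-210.52])
for dz in(-41.5,-17.5,-15.5,15.5,32): print(dz,proj('side',[*p,176.3+dz]),proj('top',[*p,176.3+dz]))
S=lambda x,y:((x+.5)/8-.5+355,(y+.5)/8-.5+98)
print('obs tip',S(237,328),'collar c',S(250,243),'bow eye',S(262,118),'bow top',S(260,48),'hole',S(203,465),'slot end',S(243,486))
b=np.radians(164.8);u=np.array([np.cos(b),np.sin(b)])
for k in (np.array([491.4,-211.2]),): print(proj('side',[*k,92]),proj('side',[*(k+12*u),92]),proj('top',[*k,92]),proj('top',[*(k+12*u),92]))
print('1mm tool x,y in side',[proj('side',[*(p+10*np.array(v)),135])-proj('side',[*p,135]) for v in((np.cos(1.3),np.sin(1.3)),(np.sin(1.3),-np.cos(1.3)))])
T=lambda x,y:((x+.5)/12-.5+390,(y+.5)/12-.5+240)
print('top obs hole',T(228,245),'slotend',T(209,318),'plate',T(225,252))
"
```

```text
-41.5 [383.46158498 139.19402931] [414.45069366 263.26158073]
-17.5 [385.12187395 128.87067432] [418.99136059 264.39311956]
-15.5 [385.26255324 127.99595777] [419.38321124 264.49076914]
15.5 [387.49047546 114.14316933] [425.74330094 266.07570998]
32 [388.71381114 106.53670524] [429.3638279  266.97794899]
obs tip (384.1875, 138.5625) collar c (385.8125, 127.9375) bow eye (387.3125, 112.3125) bow top (387.0625, 103.5625) hole (379.9375, 155.6875) slot end (384.9375, 158.3125)
[379.96246267 156.45316994] [384.97899721 158.80862606] [407.38182061 260.60016131] [405.72629732 266.43304374]
1mm tool x,y in side [array([-2.87003176,  2.15338507]), array([-4.25548472, -1.92773265])]
top obs hole (408.5416666666667, 259.9583333333333) slotend (406.9583333333333, 266.0416666666667) plate (408.2916666666667, 260.5416666666667)
```

```bash
python3 -c "
from go import *
go([491.85,-209.6,139])"
```

```text
t 8.325 tcp [ 490.03 -210.68  176.74] rpy [-3.1410e+00 -2.0000e-04  1.3016e+00] q [-0.615  0.262  1.637  0.     1.243 -0.346] F [ 0.3 -0.2 -0.1] M [-0.04 -0.1  -0.02] w 29.28
shift [ 1.51  1.49 37.74]
```

>>> {"op": "send_rows", "data": {"motion": [{"tx": 1.5,"ty": 1.5,"tz": 10,"ax": 0,"ay": 0,"az": -0.004,"gripper": 1},{"tx": 0,"ty": 0,"tz": 14,"ax": 0,"ay": 0,"az": 0,"gripper": 1},{"tx": 0,"ty": 0,"tz": 10,"ax": 0,"ay": 0,"az": 0,"gripper": 1},{"tx": 0,"ty": 0,"tz": 3.5,"ax": 0,"ay": 0,"az": 0,"gripper": 1},{"tx": 0,"ty": 0,"tz": 0,"ax": 0,"ay": 0,"az": 0,"gripper": 1},{"tx": 0,"ty": 0,"tz": 0,"ax": 0,"ay": 0,"az": 0,"gripper": 1}]}}

```text
time: 9.07
tcp_pos: [492.3, -210.0, 140.0]
ee_rot: [3.141, 0.0, 1.308]
contact_force: [-0.2, 0.5, -0.8]
grip_width: 29.3
```

```bash
python3 -c "
from go import *
go([491.85,-209.6,139])
s=r.read_camera('side');t=r.read_camera('top')
cv2.imwrite('pics/s6.png',s);cv2.imwrite('pics/t6.png',t)
cv2.imwrite('pics/s6y.png',cv2.resize(s[110:175,350:410],None,fx=9,fy=9,interpolation=2))
cv2.imwrite('pics/t6y.png',cv2.resize(t[240:290,390:450],None,fx=12,fy=12,interpolation=2))"
```

```text
t 9.075 tcp [ 492.32 -209.97  140.01] rpy [3.1409e+00 3.0000e-04 1.3077e+00] q [-0.612  0.298  1.684  0.     1.158 -0.349] F [-0.2  0.5 -0.8] M [-0.01 -0.05 -0.05] w 29.26
shift [ 0.24 -0.55  1.01]
```

View pics/s6y.png

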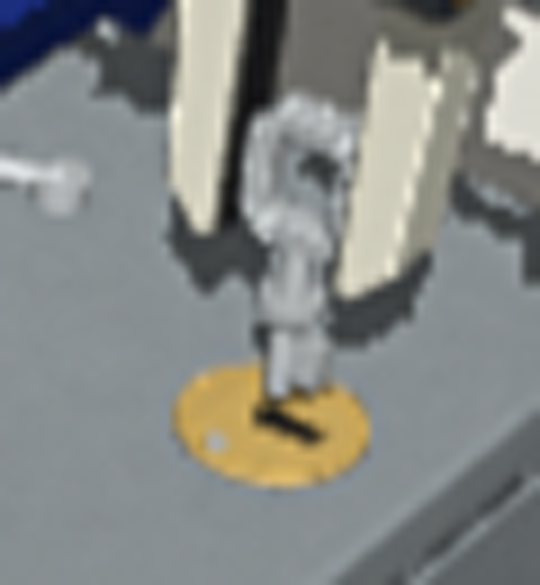

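View pics/t6y.png

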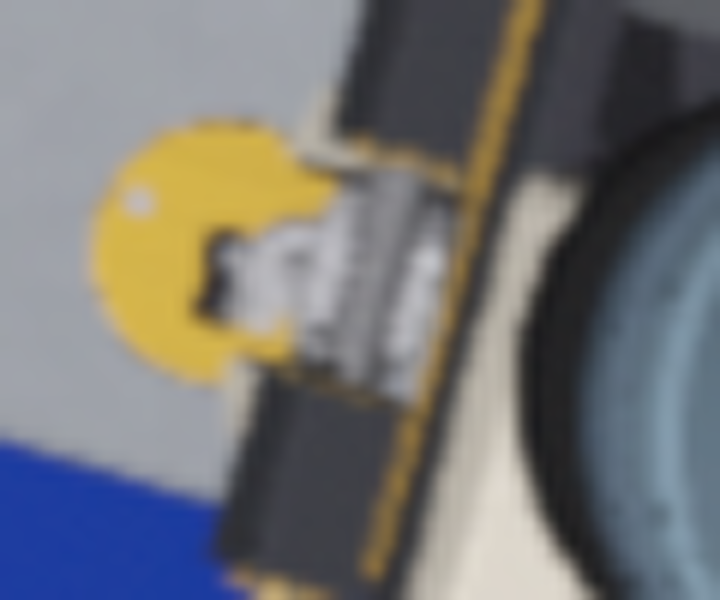

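Run:
```python
from h import *
b=np.radians(164.8);u=np.array([np.cos(b),np.sin(b)])
for n,(x0,x1,y0,y1) in (("top",(402,415,256,270)),("side",(373,390,151,163))):
    im=cv2.imread(f"pics/{n}0.png").astype(float)[...,2]
    p=im[y0:y1,x0:x1]; bg=np.median(p); w=np.clip(bg-p-12,0,None)
    yy,xx=np.mgrid[y0:y1,x0:x1]
    # keep connected to the darkest
    l=cv2.connectedComponents((w>0).astype('u1'))[1]; w=w*(l==l[np.unravel_index(w.argmax(),w.shape)])
    c=np.array([(w*xx).sum(),(w*yy).sum()])/w.sum()
    A=onz(n,c,92); k=A[:2]-3.75*u
    area=w.sum()/(bg-p.min())
    print(n,c,'centroid',A[:2],'keyhole',k, area)
```

```text
top [407.97116996 262.3881998 ] centroid [ 487.90844182 -212.41297677] keyhole [ 491.52725368 -213.39618619] 19.121794871794872
side [381.31372549 156.6625627 ] centroid [ 488.72993477 -211.73860074] keyhole [ 492.34874663 -212.72181016] 12.976331360946746
```

The side view has the tip at crop (280,398), about 5 mm above the hole at crop (273,414). The top view shows part of the hole still uncovered to the left of the shank. Both views say to move about 1.3 mm along tool +x. I'll correct that and descend while watching the force.

>>> {"op": "send_rows", "data": {"motion": [{"tx": 1.3,"ty": 0,"tz": 0,"ax": 0,"ay": 0,"az": 0,"gripper": 1},{"tx": 0,"ty": 0,"tz": 3,"ax": 0,"ay": 0,"az": 0,"gripper": 1},{"tx": 0,"ty": 0,"tz": 2,"ax": 0,"ay": 0,"az": 0,"gripper": 1},{"tx": 0,"ty": 0,"tz": 2,"ax": 0,"ay": 0,"az": 0,"gripper": 1},{"tx": 0,"ty": 0,"tz": 0,"ax": 0,"ay": 0,"az": 0,"gripper": 1}]}}

```text
time: 9.8
tcp_pos: [492.2, -208.4, 132.4]
ee_rot: [-3.141, -0.0, 1.308]
contact_force: [-0.6, 0.0, -0.4]
grip_width: 29.5
```

```bash
python3 -c "
from go import *
go(None)
s=r.read_camera('side')
cv2.imwrite('pics/s7y.png',cv2.resize(s[110:175,350:410],None,fx=9,fy=9,interpolation=2))"
```

```text
t 9.8 tcp [ 492.25 -208.42  132.37] rpy [-3.1411e+00 -2.0000e-04  1.3078e+00] q [-0.609  0.306  1.694 -0.     1.142 -0.346] F [-0.6  0.  -0.4] M [-0.06 -0.11 -0.01] w 29.46
```

View pics/s7y.png

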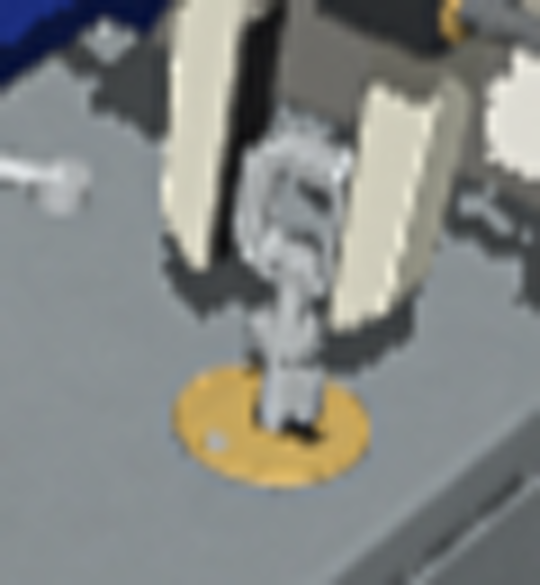

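The tip now sits over the hole, with the bit above the slot at crop (300,430), and there is no contact force. I keep descending in small steps.

>>> {"op": "send_rows", "data": {"motion": [{"tx": 0,"ty": 0,"tz": 1.5,"ax": 0,"ay": 0,"az": 0,"gripper": 1},{"tx": 0,"ty": 0,"tz": 1.5,"ax": 0,"ay": 0,"az": 0,"gripper": 1},{"tx": 0,"ty": 0,"tz": 0,"ax": 0,"ay": 0,"az": 0,"gripper": 1}]}}

```text
time: 10.22
tcp_pos: [492.4, -208.6, 129.5]
ee_rot: [-3.141, 0.0, 1.308]
contact_force: [0.1, -0.8, -2.1]
grip_width: 29.2
```

>>> {"op": "send_rows", "data": {"motion": [{"tx": 0,"ty": 0,"tz": 1.5,"ax": 0,"ay": 0,"az": 0,"gripper": 1},{"tx": 0,"ty": 0,"tz": 1.5,"ax": 0,"ay": 0,"az": 0,"gripper": 1},{"tx": 0,"ty": 0,"tz": 0,"ax": 0,"ay": 0,"az": 0,"gripper": 1}]}}

```text
time: 10.6
tcp_pos: [492.4, -208.6, 126.5]
ee_rot: [-3.142, 0.0, 1.308]
contact_force: [-0.1, -0.8, -0.8]
grip_width: 29.3
```

```bash
python3 -c "
from go import *
go(None)
s=r.read_camera('side');t=r.read_camera('top')
cv2.imwrite('pics/s8y.png',cv2.resize(s[110:175,350:410],None,fx=9,fy=9,interpolation=2))
cv2.imwrite('pics/t8y.png',cv2.resize(t[240:290,390:450],None,fx=12,fy=12,interpolation=2))"
```

```text
t 10.6 tcp [ 492.38 -208.59  126.54] rpy [-3.1416e+00  1.0000e-04  1.3078e+00] q [-0.609  0.312  1.701 -0.     1.128 -0.346] F [-0.1 -0.8 -0.8] M [-0.31 -0.03 -0.03] w 29.27
```

View pics/s8y.png

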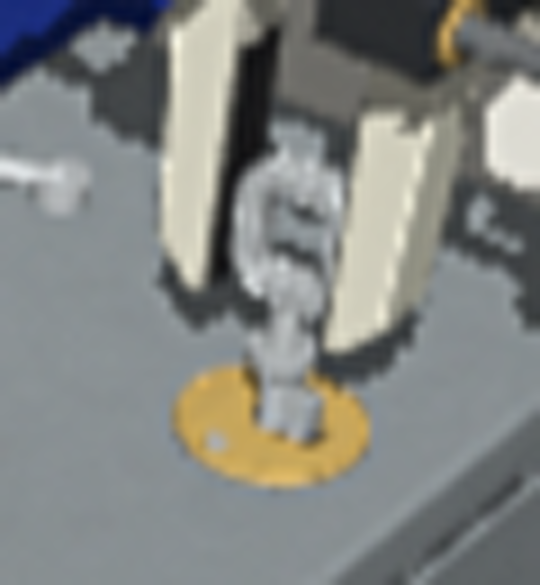

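View pics/t8y.png

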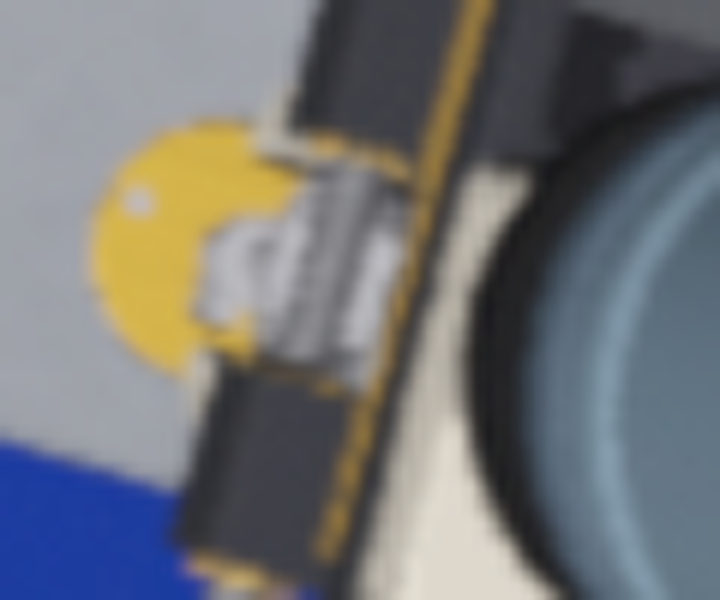

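The bit is at the plate with its lower edge entering the slot, at crop (300,440). There is no vertical push, only a slight sideways force in −y. I ease back 0.3 mm and continue.

>>> {"op": "send_rows", "data": {"motion": [{"tx": -0.3,"ty": 0,"tz": 1,"ax": 0,"ay": 0,"az": 0,"gripper": 1},{"tx": 0,"ty": 0,"tz": 1,"ax": 0,"ay": 0,"az": 0,"gripper": 1},{"tx": 0,"ty": 0,"tz": 0,"ax": 0,"ay": 0,"az": 0,"gripper": 1}]}}

```text
time: 11.08
tcp_pos: [492.4, -208.9, 124.7]
ee_rot: [3.141, 0.0, 1.308]
contact_force: [0.6, -0.8, -0.2]
grip_width: 29.2
```

```bash
python3 -c "
from go import *
go(None)"
```

```text
t 11.075 tcp [ 492.37 -208.92  124.65] rpy [3.1414e+00 2.0000e-04 1.3078e+00] q [-0.61   0.314  1.704 -0.     1.123 -0.347] F [ 0.6 -0.8 -0.2] M [-0.36 -0.03 -0.01] w 29.2
```

>>> {"op": "send_rows", "data": {"motion": [{"tx": -0.5,"ty": 0,"tz": 1,"ax": 0,"ay": 0,"az": 0,"gripper": 1},{"tx": 0,"ty": 0,"tz": 1,"ax": 0,"ay": 0,"az": 0,"gripper": 1},{"tx": 0,"ty": 0,"tz": 0,"ax": 0,"ay": 0,"az": 0,"gripper": 1}]}}

```text
time: 11.45
tcp_pos: [492.1, -209.1, 122.4]
ee_rot: [-3.141, -0.0, 1.308]
contact_force: [-0.4, -0.9, -1.4]
grip_width: 29.3
```

```bash
python3 -c "
from go import *
go(None)"
```

```text
t 11.45 tcp [ 492.08 -209.11  122.45] rpy [-3.1412e+00 -3.0000e-04  1.3078e+00] q [-0.611  0.317  1.706  0.     1.119 -0.348] F [-0.4 -0.9 -1.4] M [-0.17 -0.06  0.01] w 29.31
```

>>> {"op": "send_rows", "data": {"motion": [{"tx": -0.2,"ty": 0,"tz": 1,"ax": 0,"ay": 0,"az": 0,"gripper": 1},{"tx": 0,"ty": 0,"tz": 1,"ax": 0,"ay": 0,"az": 0,"gripper": 1},{"tx": 0,"ty": 0,"tz": 1,"ax": 0,"ay": 0,"az": 0,"gripper": 1},{"tx": 0,"ty": 0,"tz": 0,"ax": 0,"ay": 0,"az": 0,"gripper": 1}]}}

```text
time: 11.95
tcp_pos: [492.1, -209.5, 119.6]
ee_rot: [-3.142, 0.0, 1.308]
contact_force: [0.4, 0.5, 0.0]
grip_width: 29.2
```

```bash
python3 -c "
from go import *
go(None)
s=r.read_camera('side')
cv2.imwrite('pics/s9y.png',cv2.resize(s[110:175,350:410],None,fx=9,fy=9,interpolation=2))"
```

```text
t 11.95 tcp [ 492.12 -209.5   119.59] rpy [-3.1415  0.      1.3078] q [-0.611  0.32   1.71  -0.     1.112 -0.348] F [0.4 0.5 0. ] M [-0.07 -0.09 -0.07] w 29.21
```

View pics/s9y.png

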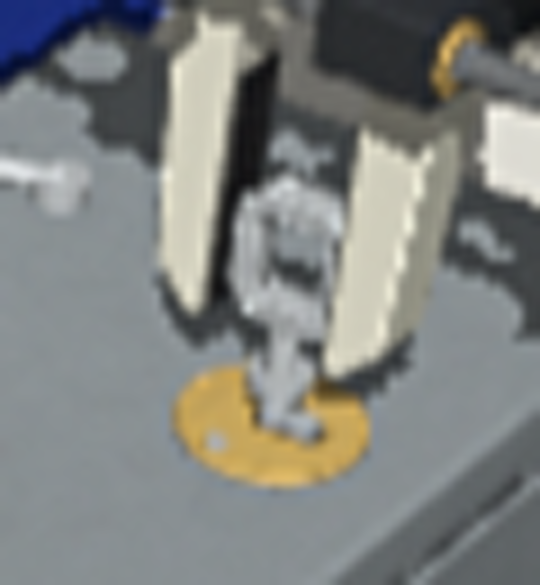

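The bit is sinking into the slot (crop (300,430)) and the forces are about zero. Now I push past the pins with a ±3° wiggle.

>>> {"op": "send_rows", "data": {"motion": [{"tx": 0,"ty": 0,"tz": 0.7,"ax": 0,"ay": 0,"az": 0.05,"gripper": 1},{"tx": 0,"ty": 0,"tz": 0.7,"ax": 0,"ay": 0,"az": -0.1,"gripper": 1},{"tx": 0,"ty": 0,"tz": 0.7,"ax": 0,"ay": 0,"az": 0.1,"gripper": 1},{"tx": 0,"ty": 0,"tz": 0.7,"ax": 0,"ay": 0,"az": -0.1,"gripper": 1},{"tx": 0,"ty": 0,"tz": 0.7,"ax": 0,"ay": 0,"az": 0.1,"gripper": 1},{"tx": 0,"ty": 0,"tz": 0.7,"ax": 0,"ay": 0,"az": -0.1,"gripper": 1}]}}

```text
time: 12.75
tcp_pos: [493.5, -210.3, 117.0]
ee_rot: [3.138, 0.001, 1.359]
contact_force: [-0.6, 1.2, 8.8]
grip_width: 29.4
```

```bash
python3 -c "
from go import *
go(None)"
```

```text
t 12.75 tcp [ 493.47 -210.28  117.02] rpy [3.1380e+00 1.2000e-03 1.3586e+00] q [-0.611  0.323  1.712  0.     1.103 -0.399] F [-0.6  1.2  8.8] M [ 0.21 -0.03 -0.04] w 29.37
```

>>> {"op": "send_rows", "data": {"motion": [{"tx": 0,"ty": 0,"tz": 0.6,"ax": 0,"ay": 0,"az": 0.1,"gripper": 1},{"tx": 0,"ty": 0,"tz": 0.6,"ax": 0,"ay": 0,"az": -0.1,"gripper": 1},{"tx": 0,"ty": 0,"tz": 0.6,"ax": 0,"ay": 0,"az": 0.1,"gripper": 1},{"tx": 0,"ty": 0,"tz": 0.6,"ax": 0,"ay": 0,"az": -0.1,"gripper": 1},{"tx": 0,"ty": 0,"tz": 0.6,"ax": 0,"ay": 0,"az": 0.1,"gripper": 1},{"tx": 0,"ty": 0,"tz": 0.6,"ax": 0,"ay": 0,"az": -0.1,"gripper": 1}]}}

```text
time: 13.5
tcp_pos: [493.4, -210.2, 113.1]
ee_rot: [3.138, 0.001, 1.359]
contact_force: [0.1, 2.1, 6.7]
grip_width: 29.3
```

```bash
python3 -c "
from go import *
go(None)"
```

```text
t 13.5 tcp [ 493.43 -210.19  113.12] rpy [3.1383e+00 1.0000e-03 1.3585e+00] q [-0.611  0.327  1.717  0.     1.094 -0.399] F [0.1 2.1 6.7] M [ 0.16 -0.25 -0.01] w 29.26
```

Past the first pair. I continue through the second pair with the wiggle.

>>> {"op": "send_rows", "data": {"motion": [{"tx": 0,"ty": 0,"tz": 0.6,"ax": 0,"ay": 0,"az": 0.1,"gripper": 1},{"tx": 0,"ty": 0,"tz": 0.6,"ax": 0,"ay": 0,"az": -0.1,"gripper": 1},{"tx": 0,"ty": 0,"tz": 0.6,"ax": 0,"ay": 0,"az": 0.1,"gripper": 1},{"tx": 0,"ty": 0,"tz": 0.6,"ax": 0,"ay": 0,"az": -0.1,"gripper": 1},{"tx": 0,"ty": 0,"tz": 0.6,"ax": 0,"ay": 0,"az": 0.1,"gripper": 1},{"tx": 0,"ty": 0,"tz": 0.6,"ax": 0,"ay": 0,"az": -0.1,"gripper": 1}]}}

```text
time: 14.25
tcp_pos: [493.4, -210.2, 110.3]
ee_rot: [3.138, 0.001, 1.359]
contact_force: [-0.2, 1.7, 6.2]
grip_width: 29.1
```

```bash
python3 -c "
from go import *
go(None)
s=r.read_camera('side')
cv2.imwrite('pics/s10y.png',cv2.resize(s[110:175,350:410],None,fx=9,fy=9,interpolation=2))"
```

```text
t 14.25 tcp [ 493.41 -210.24  110.27] rpy [3.1379e+00 1.3000e-03 1.3586e+00] q [-0.611  0.33   1.721  0.     1.087 -0.399] F [-0.2  1.7  6.2] M [ 0.32 -0.09 -0.08] w 29.12
```

View pics/s10y.png

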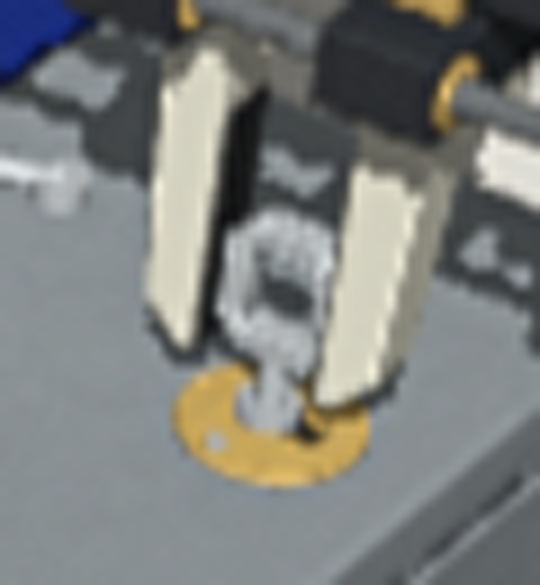

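The collar is now just above the plate at crop (270,405), and only the slot end shows beside it. I push on until it seats.

>>> {"op": "send_rows", "data": {"motion": [{"tx": 0,"ty": 0,"tz": 0.6,"ax": 0,"ay": 0,"az": 0.1,"gripper": 1},{"tx": 0,"ty": 0,"tz": 0.6,"ax": 0,"ay": 0,"az": -0.1,"gripper": 1},{"tx": 0,"ty": 0,"tz": 0.6,"ax": 0,"ay": 0,"az": 0.1,"gripper": 1},{"tx": 0,"ty": 0,"tz": 0.6,"ax": 0,"ay": 0,"az": -0.05,"gripper": 1},{"tx": 0,"ty": 0,"tz": 0,"ax": 0,"ay": 0,"az": 0,"gripper": 1}]}}

```text
time: 14.92
tcp_pos: [493.4, -210.5, 109.3]
ee_rot: [3.137, 0.002, 1.308]
contact_force: [-4.4, 2.9, 21.5]
grip_width: 29.2
```

```bash
python3 -c "
from go import *
go(None)"
```

```text
t 14.925 tcp [ 493.43 -210.52  109.29] rpy [3.1371e+00 2.0000e-03 1.3085e+00] q [-0.611  0.331  1.722 -0.     1.083 -0.349] F [-4.4  2.9 21.5] M [ 0.31  0.8  -0.06] w 29.23
```

```bash
python3 -c "
from go import *
s=r.read_camera('side');t=r.read_camera('top')
cv2.imwrite('pics/s11y.png',cv2.resize(s[110:175,350:410],None,fx=9,fy=9,interpolation=2))
cv2.imwrite('pics/t11y.png',cv2.resize(t[240:290,390:450],None,fx=12,fy=12,interpolation=2))
for z in (92,96): print([ (proj('side',[492,-211.5,z])-[350,110]+.5)*9])"
```

```text
[array([272.03195542, 421.1640872 ])]
[array([274.339189  , 406.68168929])]
```

View pics/s11y.png

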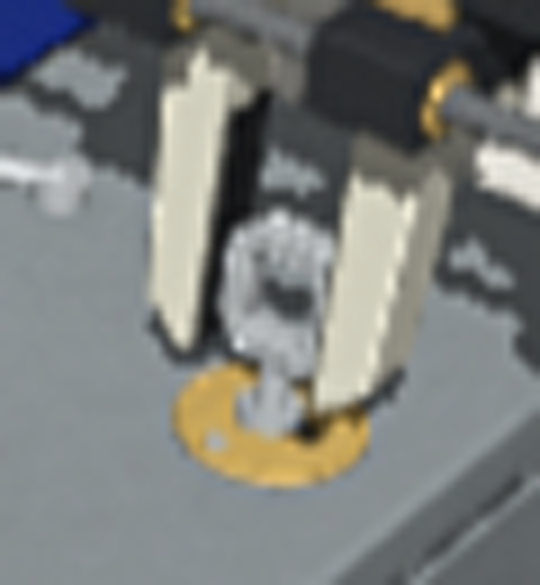

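View pics/t11y.png

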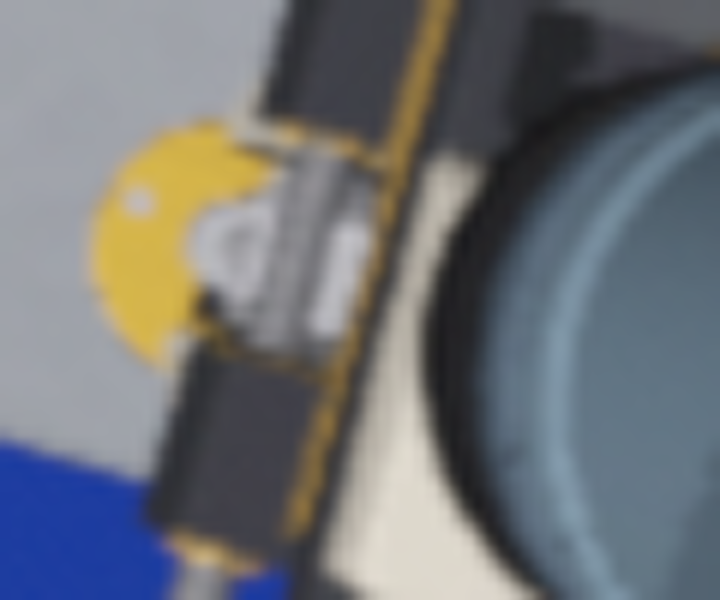

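>>> {"op": "send_rows", "data": {"motion": [{"tx": 0,"ty": -0.6,"tz": 0.5,"ax": 0,"ay": 0,"az": 0.05,"gripper": 1},{"tx": 0,"ty": 0,"tz": 0.3,"ax": 0,"ay": 0,"az": -0.1,"gripper": 1},{"tx": 0,"ty": 0,"tz": 0,"ax": 0,"ay": 0,"az": 0.05,"gripper": 1},{"tx": 0,"ty": 0,"tz": 0,"ax": 0,"ay": 0,"az": 0,"gripper": 1}]}}

```text
time: 15.52
tcp_pos: [493.4, -210.4, 109.2]
ee_rot: [3.136, 0.002, 1.308]
contact_force: [-4.0, 3.9, 23.9]
grip_width: 29.3
```

```bash
python3 -c "
from go import *
go(None)"
```

```text
t 15.525 tcp [ 493.44 -210.39  109.24] rpy [3.1356e+00 2.1000e-03 1.3076e+00] q [-0.611  0.33   1.724  0.     1.081 -0.348] F [-4.   3.9 23.9] M [0.48 0.81 0.03] w 29.33
```

The TCP stopped at z = 109.2 against 24 N, which matches the expected seated height of about 109.5, so the collar is down. Now I turn clockwise about the key axis, with the key taken as 1.7 mm off TCP along tool −x, and check partway.

>>> {"op": "send_rows", "data": {"motion": [{"tx": 0,"ty": 0.2,"tz": -0.5,"ax": 0,"ay": 0,"az": 0.1,"gripper": 1},{"tx": 0,"ty": 0.25,"tz": 0,"ax": 0,"ay": 0,"az": 0.15,"gripper": 1},{"tx": 0,"ty": 0.25,"tz": 0,"ax": 0,"ay": 0,"az": 0.15,"gripper": 1},{"tx": 0,"ty": 0.25,"tz": 0,"ax": 0,"ay": 0,"az": 0.15,"gripper": 1},{"tx": 0,"ty": 0,"tz": 0,"ax": 0,"ay": 0,"az": 0,"gripper": 1}]}}

```text
time: 16.15
tcp_pos: [494.0, -211.6, 109.3]
ee_rot: [3.135, 0.0, 0.757]
contact_force: [-3.6, -0.6, 19.9]
grip_width: 29.3
```

```bash
python3 -c "
from go import *
go(None)"
```

```text
t 16.15 tcp [ 493.97 -211.64  109.28] rpy [3.1351 0.     0.7566] q [-6.120e-01  3.320e-01  1.721e+00 -1.000e-03  1.082e+00  2.030e-01] F [-3.6 -0.6 19.9] M [-0.15  0.87  0.02] w 29.27
```

>>> {"op": "send_rows", "data": {"motion": [{"tx": -0.2,"ty": 0.05,"tz": 0,"ax": 0,"ay": 0,"az": 0.16,"gripper": 1},{"tx": 0,"ty": 0.27,"tz": 0,"ax": 0,"ay": 0,"az": 0.16,"gripper": 1},{"tx": 0,"ty": 0.27,"tz": 0,"ax": 0,"ay": 0,"az": 0.16,"gripper": 1},{"tx": 0,"ty": 0.27,"tz": 0,"ax": 0,"ay": 0,"az": 0.16,"gripper": 1},{"tx": 0,"ty": 0,"tz": 0,"ax": 0,"ay": 0,"az": 0,"gripper": 1}]}}

```text
time: 16.77
tcp_pos: [493.9, -212.8, 109.3]
ee_rot: [3.136, -0.003, 0.117]
contact_force: [-5.4, -0.7, 20.8]
grip_width: 29.3
```

```bash
python3 -c "
from go import *
go(None)"
```

```text
t 16.775 tcp [ 493.86 -212.75  109.28] rpy [ 3.1361 -0.0032  0.1166] q [-0.613  0.333  1.72  -0.002  1.083  0.842] F [-5.4 -0.7 20.8] M [-0.29  1.16 -0.01] w 29.28
```

```bash
python3 -c "
from go import *
s=r.read_camera('side');t=r.read_camera('top')
cv2.imwrite('pics/s12y.png',cv2.resize(s[110:175,350:410],None,fx=9,fy=9,interpolation=2))
cv2.imwrite('pics/t12y.png',cv2.resize(t[230:290,380:450],None,fx=10,fy=10,interpolation=2))"
```

```text
(no output)
```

View pics/s12y.png

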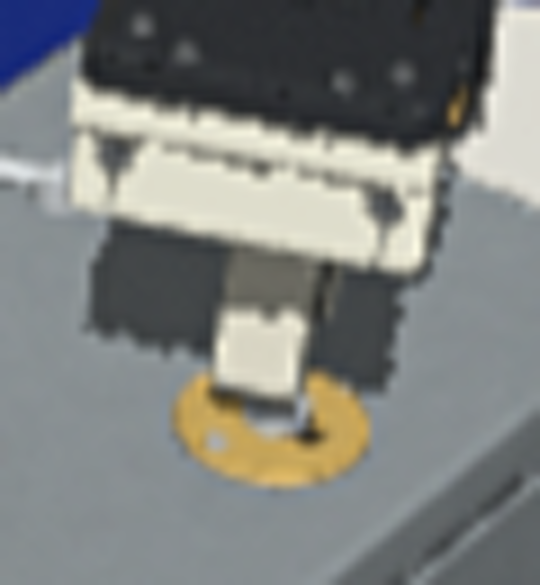

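View pics/t12y.png

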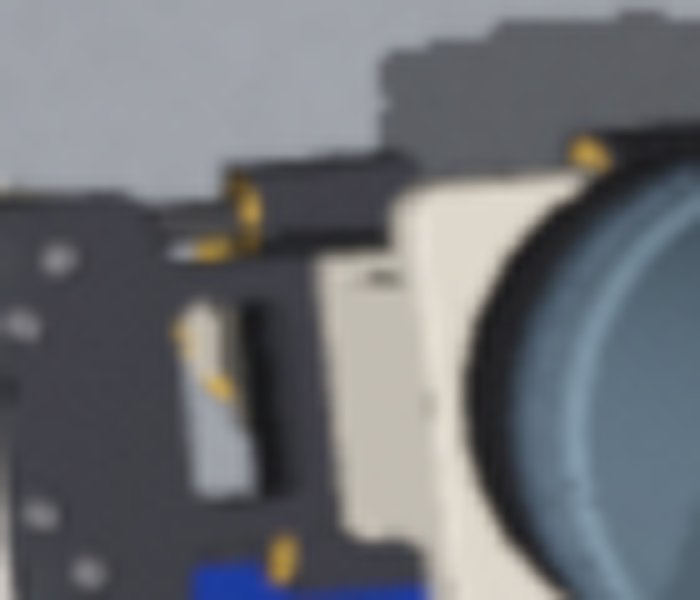

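The collar is still centred on the plate under the fingers at crop (280,420). I continue to the stop.

>>> {"op": "send_rows", "data": {"motion": [{"tx": -0.3,"ty": 0.27,"tz": 0,"ax": 0,"ay": 0,"az": 0.16,"gripper": 1},{"tx": -0.1,"ty": 0.27,"tz": 0,"ax": 0,"ay": 0,"az": 0.16,"gripper": 1},{"tx": 0,"ty": 0.22,"tz": 0,"ax": 0,"ay": 0,"az": 0.13,"gripper": 1},{"tx": 0,"ty": 0,"tz": 0,"ax": 0,"ay": 0,"az": 0,"gripper": 1}]}}

```text
time: 17.38
tcp_pos: [492.7, -213.4, 109.2]
ee_rot: [3.138, -0.004, -0.333]
contact_force: [-7.1, -0.2, 21.8]
grip_width: 29.3
```

```bash
python3 -c "
from go import *
go(None)"
```

```text
t 17.375 tcp [ 492.73 -213.37  109.24] rpy [ 3.1379 -0.0038 -0.3329] q [-0.615  0.332  1.72  -0.003  1.084  1.29 ] F [-7.1 -0.2 21.8] M [-0.16  1.49  0.1 ] w 29.29
```

>>> {"op": "send_rows", "data": {"motion": [{"tx": -0.4,"ty": 0.2,"tz": 0,"ax": 0,"ay": 0,"az": 0.04,"gripper": 1},{"tx": 0,"ty": 0.07,"tz": 0,"ax": 0,"ay": 0,"az": 0.04,"gripper": 1},{"tx": 0,"ty": 0,"tz": 0,"ax": 0,"ay": 0,"az": 0,"gripper": 1},{"tx": 0,"ty": 0,"tz": 0,"ax": 0,"ay": 0,"az": 0,"gripper": 1}]}}

```text
time: 17.88
tcp_pos: [492.5, -213.4, 109.2]
ee_rot: [3.138, -0.005, -0.411]
contact_force: [-6.9, -0.7, 22.9]
grip_width: 29.4
```

```bash
python3 -c "
from go import *
go(None)"
```

```text
t 17.875 tcp [ 492.51 -213.43  109.24] rpy [ 3.1384 -0.0045 -0.4114] q [-0.615  0.332  1.721 -0.002  1.083  1.368] F [-6.9 -0.7 22.9] M [-0.07  1.4   0.14] w 29.41
```

>>> {"op": "send_rows", "data": {"motion": [{"tx": 0,"ty": 0.08,"tz": 0,"ax": 0,"ay": 0,"az": 0.05,"gripper": 1},{"tx": 0,"ty": 0,"tz": 0,"ax": 0,"ay": 0,"az": 0,"gripper": 1},{"tx": 0,"ty": 0,"tz": 0,"ax": 0,"ay": 0,"az": 0,"gripper": 1}]}}

```text
time: 18.25
tcp_pos: [492.4, -213.4, 109.2]
ee_rot: [3.139, -0.004, -0.461]
contact_force: [-7.6, 0.1, 21.8]
grip_width: 29.2
```

```bash
python3 -c "
from go import *
go(None)
s=r.read_camera('side');t=r.read_camera('top')
go(None)
cv2.imwrite('pics/s13.png',s);cv2.imwrite('pics/t13.png',t)
cv2.imwrite('pics/s13y.png',cv2.resize(s[110:175,350:410],None,fx=9,fy=9,interpolation=2))"
```

```text
t 18.25 tcp [ 492.36 -213.4   109.25] rpy [ 3.1387 -0.0044 -0.4613] q [-0.615  0.332  1.721 -0.002  1.084  1.418] F [-7.6  0.1 21.8] M [-0.01  1.46  0.17] w 29.16
t 18.35 tcp [ 492.38 -213.4   109.24] rpy [ 3.1387 -0.0043 -0.4613] q [-0.615  0.332  1.721 -0.002  1.084  1.418] F [-7.1 -0.1 22.5] M [-0.04  1.41  0.13] w 28.93
```

View pics/s13y.png

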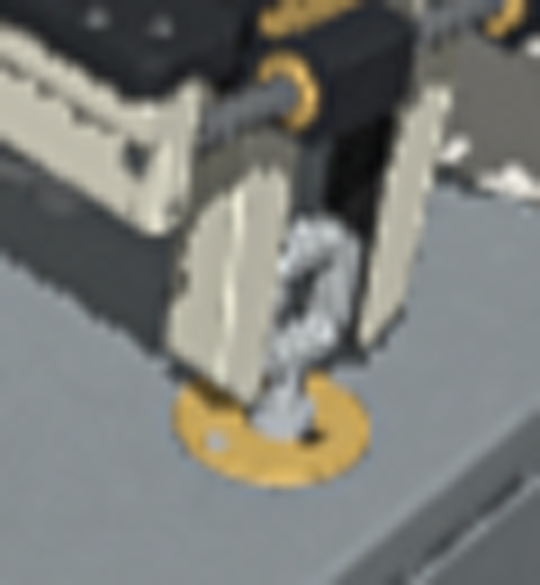

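View pics/t13.png

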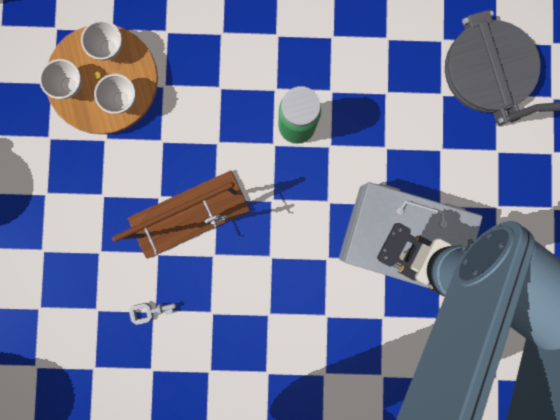

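The fingers hold the bow and the collar sits centred on the plate at crop (285,410). The opener at (215,217) and the jar at (299,115) are where they started. The torque is steady at about 0.15 N m, above the 0.1 N m spring, with the gripper turned 101°, so the plug is at its stop. Handing in.

```bash
python3 -c "
from h import *
r.finish_job()
s=r.get_state();print(s['time'],s['tcp_pos'],s['ee_rot'],s['contact_force'],s['wrist_torque'],s['grip_width'])"
```

```text
the job is handed in; nothing more can be done
the job is handed in; nothing more can be done
```

I took the key off the left hook, lined its bit up with the slot and wiggled it ±3° past both pin pairs until the collar was down. Then I turned it clockwise to the stop and handed in at about 18 s, still gripping it at 60 N. The hand-in gave no verdict.

**Last checks before handing in:**
- **Seated:** the TCP stopped at z = 109.2 mm under about 22 N of push, against an expected seated height of about 109.5 mm. The side picture shows the collar centred on the plate.
- **Turned:** the gripper turned 101° in all. It reads 0.13–0.17 N m, above the 0.1 N m spring, so I take the plug to be on its stop.
- **Others:** the opener and the jar are unmoved in the top view.

**What I could not confirm or that disagreed:**
- The plug angle cannot be read directly; it is inferred from the turn and the torque.
- A sideways force of about 7 N stayed on the tool.
- The two cameras disagreed by about 2.5 mm on the plate centre. I settled the alignment by comparing key and hole within each picture, and by force.

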